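# Close the slide carrier and hold it flush on the imager's tilted stage

## Robot

A 6-joint arm with a two-finger parallel gripper is mounted at the origin on the work surface. World frame = base frame: x ahead of the robot, y to its left, z up, the work surface at z = 0. Lengths are in m, angles in rad, forces in N, time in s.
With the tool pointing down it reaches from about 0.35 to 0.925 m from the base axis. Payload 6.4 kg.
Tool frame: the origin (TCP) lies midway between the tips of the shut fingers; the grasp point (between the pads) lies 19 mm behind it; z points along the fingers, y is the line along which they close (so a half turn about z gives the same grasp; the last joint's range is limited). The gripper opens to 94 mm and grips with 3 to 60 N. Pads are 16 mm wide; open, the fingers measure 119 mm over their backs; the gripper's body (75 mm by 177 mm) begins 78 mm behind the grasp point.
Start: joints at [0.963, 0.245, 1.558, -0, 1.339, -0.174], TCP at [0.273, 0.59, 0.205] pointing down, gripper open.
Joint ranges: [-3.13, 3.13], [-1.02, 2.26], [0.13, 2.54], [-0.95, 4.09], [0.21, 2.88], [-2.74, 2.74]. Speed limits (rad/s): [2.57, 2.57, 3.14, 3.14, 3.14, 3.14].

## Interface

Orientations are given as [roll, pitch, yaw] about the fixed x, y, z axes, in that order (R = Rz(yaw) Ry(pitch) Rx(roll)).
In Python, from station import telemetry, vision, r gives the robot as it stands.
- The arm moves only by the shell command python3 -m creep 'ROWS' [OPENING]. ROWS is a JSON object whose key "moves" holds a list of rows, 1 to 5 of them, each of 6 numbers: dx, dy, dz in m, then a rotation vector rx, ry, rz in rad; each row is the pose to reach, as a shift and turn from the pose commanded when the command began, along the tool's axes at that moment; what a row does not reach only later rows make up. A row lasts 1/12 s, in which the tool goes at most 0.0417 m and 0.125 rad, less where a joint would pass 70% of its speed; a pose out of reach is approached as far as the arm can. OPENING is the finger opening in m, set as the command begins (- or left out keeps the last). The fingers move at their own pace and stop on an object; the grip force is fixed at half the most. Time passes only in rows, so rows that do not move let the fingers close. It prints the time, the measured TCP pose, the force, the opening and the grip force at its end. Input that does not fit is refused with a message, and nothing moves.
- telemetry.read_state(): the state, without advancing time (a new reading comes with each control period).
- vision.get_image(name): name is "scene" or "top"; returns the picture (420x560x3 uint8, blue, green, red); there is no depth.
- vision.camera_params(name): a dict with "fx", "fy", "cx", "cy" (pixels), "R" (3x3) and "t" (3): a world point X has camera coordinates R X + t. Camera axes: x right, y down, z forward; pixel columns grow to the right and rows downward; lengths in m; the calibration is good to about 2 mm. A picture is of the moment at which its call begins. camera_params takes no time and is no camera call.
- r.close_job(): hands the job in; it is judged then, once.
Trained networks look in the newest picture that a camera, given by its name, has taken for a name from the list of things; names that differ only in an ending like _2 or _b are one class to them, and where a whole thing is asked for, a point or a joint stands for the part that bears it (a point fixed in the world has none). Each returns a list of dicts, best first, with "p" (0 to 1); they miss things now and then, are a little off and sometimes report something else, mostly with a low value. They report only what shows in the picture. A call takes as long as a camera call. They do not tell look-alikes from the thing itself.
- vision.recognise(camera, target): "box" ([left, top, right, bottom] in pixels, round what is visible of it).
- vision.silhouettes(camera, target): "pixels" (420x560 bool, what is visible of it) and "box" ([left, top, right, bottom] in pixels, round what is visible of it).
The state is a dict: "t": time; "q": joint angles; "joint_vel": joint speeds; "joint_torque": joint torques, N m; "tool_pos": TCP position; "orientation": TCP orientation; "wrist_force": force on the tool from outside, world axes, zero at the start; "wrist_torque": the same for the moment, N m; "gripper_width": finger opening in m; "finger_force": force on a finger pad.
Only numpy, scipy, OpenCV 4.12 (cv2) and the standard library are available. Lean on these libraries where they do the work, as an engineer would, in place of code of your own. Each camera call takes 0.05 s, during which the arm holds its last target. There are 200 camera calls.

## Task

Close the hinged cover of the slide carrier while it lies in its loading block, then take the closed carrier by its long sides, lift it out, and bring it to the slide imager: lay its underside flush on the sloped stage plate, centred over the bright window and square with the plate, its length running up the slope. The slick slope will not keep it, so finish while still holding the carrier there, pressed lightly and steadily flat against the plate; do not let go. Leave the stage at the slope it is set to, do not press hard on it, and leave everything else on the bench alone.

Things in the scene. Friction and masses are not known exactly. Their poses are not given: they have to be found in the camera images.
- carrier: Slide carrier: aluminium frame 120 mm long (its x), 56 mm wide (its y), 12 mm thick, flat-sided, 0.2 to 0.35 kg; a glass slide in its top. Origin: centre of the flat underside; z up. Starts in the loading block, underside 10 mm up. Rubber strips mark the middle of its long sides: grip there, fingertips 4 mm above the underside; it turns a little in the grip when an edge touches.
- cover (a joint): Angle of the carrier's bright steel cover frame (rad): 0 closed, flat on the carrier; 1.57 upright; starts 1.45 to 1.95. It swings about cover_hinge, its free end going from the carrier's -x end up and over to +x. A stiff hinge (0.045 N m) keeps it where it is left: under 1 N at the free end moves it. Nothing latches.
- cover_hinge (a point): Middle of the cover's hinge line, fixed on the carrier: 54 mm along the carrier's x (far end), 14.5 mm above its underside; axes as the carrier's, hinge line along y. Cover: 48 mm wide, 4 mm thick (line in mid-thickness); its end bar, full width, spans 86 to 104 mm from the line, then an 18 mm wide thumb tab to 115 mm. Closed, its top is 2 mm above this line.
- stage_window (a point): Centre of the bright 62 x 26 mm window in the upper face of the imager's dark tilting stage plate. z: outward normal of the face, leaning to the robot's side; x: up the slope; y: level. Slope 0.26 to 0.50 rad. The flat, hard, slick face (friction 0.15) runs 85 mm down and 75 mm up the slope from here and 62 mm to each side; nothing stands above it.
- imager: Slide imager, fixed: white housing 275 mm deep, 160 mm wide, 66 mm high, rear box 113 mm high. Its stage plate, 8 mm thick, is hinged at the lower (front) edge and held by a friction lock against well over 30 N; the window lies 0.11 to 0.13 m above the bench. Origin: centre of the underside; x points to its back.
- nest: Loading block, cream plastic, fixed: foot 150 x 96 x 4 mm, deck 44 mm wide, 10 mm high. End stops and corner lips 17 mm high locate the carrier with 1.6 mm play each way and cover only the outer 18 mm of its long sides; the rest of the sides is free, the edges overhanging the deck. Origin: centre of the underside; x, y as the carrier's.
- oil_bottle: Bystander: small amber bottle, 28 mm diameter, 55 mm high. Origin under its centre.
- needle: Bystander: mounting needle with a white handle, 145 mm long, 10 mm thick, lying. Origin under its middle.
- petri: Bystander: clear petri dish, 89 mm diameter, 16 mm high. Origin under its centre.
- pin_block: Bystander: cream block with two dark holes, 75 x 45 x 30 mm. Origin under its centre.
- slide_box: Bystander: closed slide box, 175 x 85 x 35 mm. Origin under its centre.
- stain_jar: Bystander: glass staining jar with lid, 60 mm diameter, 100 mm high. Origin under its centre.
- calculator: Bystander: desk calculator, 150 x 100 x 14 mm. Origin under its centre.
Not all that is in view belongs to the job. What is meant by the carrier is not blue, and is the smaller of those in its own colour. What is shaped like the nest but green is not meant.

How it is judged:
On the way, in this order (a step that is already met when the one before it is completed fails the run):
1. the cover is closed with the carrier still in its loading block (value of joint cover below 0.06 rad and distance between carrier and nest below 0.016 m), for 0.2 s.
2. the closed carrier is lifted out of the loading block in the fingers (value of joint cover below 0.08 rad and z of carrier in the frame of nest above 0.04 m and contact force between the fingers and carrier above 1 N), for 0.1 s.
At the end, for the whole second after the job is handed in: Carrier gripped (over 2 N), cover shut (0.08 rad), flush on the stage face: parallel within 0.035 rad, underside within 2.5 mm of it, pressed with 1.5 to 30 N, centre within 8 mm of the window's along and across, square within 0.09 rad, at rest; stage unmoved within 3 mm (angle between the z axis of carrier and the z axis of stage_window, either way round below 0.035 rad and z of carrier in the frame of stage_window between -0.0025 and 0.0025 m and x of carrier in the frame of stage_window between -0.008 and 0.008 m and y of carrier in the frame of stage_window between -0.008 and 0.008 m and angle between the x axis of carrier and the x axis of stage_window, either way round below 0.09 rad and contact force between carrier and imager between 1.5 and 30 N and contact force between the fingers and carrier above 2 N and value of joint cover below 0.08 rad and linear speed of carrier below 0.01 m/s and distance of stage_window from where it was at the start of the episode below 0.003 m); the arm keeps its last pose, push and grip.
It fails at once if the carrier is pressed on the stage with more than 45 N (contact force between carrier and imager above 45 N).
It fails at once if the stage's slope is changed (distance of stage_window from where it was at the start of the episode above 0.004 m).
It fails at once if another thing on the bench is moved more than 15 mm (distance of any of oil_bottle, needle, petri, pin_block, slide_box, stain_jar, calculator from where it was at the start of the episode above 0.015 m).
It also fails if it takes over 61 s, if anything falls off the work surface, if the arm or the gripper's body presses on something with over 40 N, if the wrist force passes 120 N, or if a joint passes its speed limit or range.

## Working session

There is one attempt and no reset: what is moved stays moved. The work goes in short steps, Python scripts to look and compute and a shell command to move; the robot and the scene stay as the last step left them, time stands still between calls to the robot, and variables do not carry over. Pictures are saved under pics/ and viewed, at most 10 in all, crops included, and the job is handed in when it is done.

```bash
ls; mkdir -p pics; python3 - <<'E'
from station import telemetry, vision, r
import cv2,numpy as np
for c in ("scene","top"):
    im=vision.get_image(c); cv2.imwrite(f"pics/{c}0.png",im)
    p=vision.camera_params(c); print(c,p["fx"],p["cx"],p["cy"],(-p["R"].T@p["t"]).round(3),p["R"].round(3).tolist())
    for t in ("carrier","cover","nest","imager","cover_hinge"):
        try:
            print(t,[(round(d["p"],2),np.round(d["box"]).tolist()) for d in vision.recognise(c,t)])
        except Exception as e: print(t,e)
print(telemetry.read_state())
E
```

```text
pics
scene 461.9445669280703 283.98883251870643 204.87945994640936 [1.166 0.853 0.765] [[-0.801, 0.598, -0.018], [0.342, 0.432, -0.835], [-0.492, -0.675, -0.55]]
carrier [(0.94, [313.0, 230.0, 376.0, 269.0]), (0.76, [399.0, 358.0, 468.0, 399.0]), (0.56, [382.0, 216.0, 450.0, 251.0]), (0.38, [370.0, 292.0, 402.0, 345.0]), (0.19, [153.0, 146.0, 208.0, 181.0])]
cover [(0.9, [404.0, 362.0, 464.0, 394.0]), (0.6, [386.0, 216.0, 447.0, 244.0]), (0.54, [309.0, 224.0, 328.0, 266.0])]
nest [(0.84, [289.0, 168.0, 337.0, 191.0]), (0.59, [312.0, 248.0, 386.0, 284.0])]
imager [(0.63, [178.0, 157.0, 278.0, 245.0])]
cover_hinge [(0.94, [313.0, 222.0, 371.0, 270.0]), (0.8, [381.0, 216.0, 449.0, 253.0]), (0.63, [398.0, 357.0, 468.0, 402.0])]
top 468.398875886589 285.6182369088792 212.23901164535934 [0.357 0.058 1.642] [[0.027, -1.0, 0.008], [-0.991, -0.028, -0.133], [0.133, -0.005, -0.991]]
carrier [(0.93, [123.0, 178.0, 153.0, 215.0]), (0.8, [221.0, 200.0, 245.0, 243.0]), (0.58, [196.0, 271.0, 251.0, 310.0])]
cover [(0.8, [200.0, 273.0, 248.0, 313.0]), (0.73, [235.0, 200.0, 244.0, 213.0]), (0.51, [12
[... 313 characters left out ...]
15.0])]
{'t': 0.6, 'q': array([ 9.62896251e-01,  2.45105898e-01,  1.55777683e+00,  3.12396207e-06,
        1.33871170e+00, -1.74119349e-01]), 'joint_vel': array([-0.0003252 ,  0.00042471, -0.00167649, -0.00036647, -0.00017532,
        0.00084767]), 'joint_torque': array([-3.19195560e-04, -4.15602064e+01, -3.14717388e+01,  6.84446865e-02,
        2.89243762e-02, -1.09217305e-05]), 'tool_pos': array([0.27321352, 0.5898116 , 0.20546395]), 'orientation': array([-3.14159144e+00, -3.30045228e-06,  2.70781121e+00]), 'wrist_force': array([ 0.80047817, -0.41615012, -0.39766944]), 'wrist_torque': array([ 0.05049229, -0.02848484, -0.01535389]), 'finger_force': 0.0, 'gripper_width': 0.09404591031876676}
```

View pics/scene0.png

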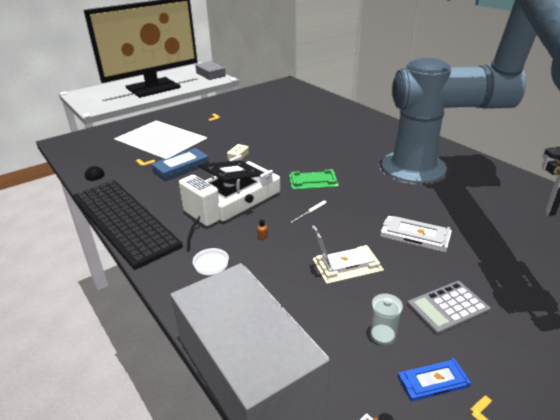

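View pics/top0.png

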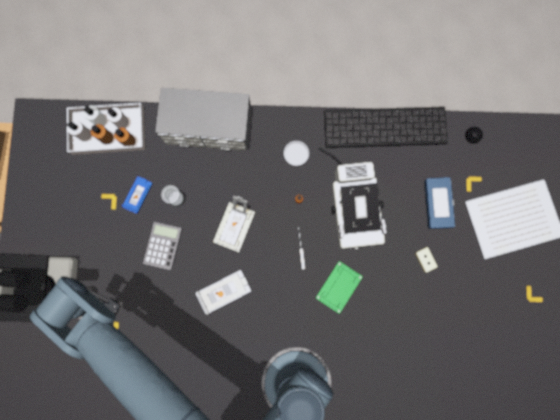

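The cream nest with the silver carrier and upright cover is at top (235,225) and scene (345,258), hinge end away from the robot. The imager is at top (360,210) and scene (230,190), with its bright window at about top (361,209) and scene (232,170). The silver carrier at top (222,292) lies outside the nest and is the larger decoy.

```bash
python3 - <<'E'
from station import telemetry, vision, r
import cv2,numpy as np
out=[]
B={"scene":[(300,215,100,75),(170,135,120,90)],"top":[(195,185,80,60),(315,160,100,75)]}
S={}
for c in ("scene","top"):
    im=vision.get_image(c); np.save(f"im_{c}.npy",im)
    for t in ("carrier","cover","nest","imager"):
        for k,d in enumerate(vision.silhouettes(c,t)):
            S[f"{c}_{t}_{k}"]=d["pixels"]; print(c,t,k,round(d["p"],2),np.round(d["box"]).tolist(),d["pixels"].sum())
    for x,y,w,h in B[c]: out.append(cv2.resize(im[y:y+h,x:x+w],(400,300),interpolation=cv2.INTER_CUBIC))
np.savez("sil.npz",**S)
cv2.imwrite("pics/crops.png",np.vstack([np.hstack(out[:2]),np.hstack(out[2:])]))
E
```

```text
scene carrier 0 0.95 [310.0, 227.0, 376.0, 267.0] 968
scene carrier 1 0.64 [398.0, 358.0, 471.0, 400.0] 1951
scene carrier 2 0.63 [381.0, 216.0, 452.0, 251.0] 1532
scene cover 0 0.91 [383.0, 211.0, 450.0, 244.0] 897
scene cover 1 0.62 [312.0, 228.0, 331.0, 265.0] 151
scene cover 2 0.61 [403.0, 362.0, 465.0, 392.0] 1005
scene nest 0 0.64 [289.0, 168.0, 338.0, 191.0] 743
scene nest 1 0.56 [313.0, 257.0, 382.0, 283.0] 698
scene imager 0 0.67 [312.0, 225.0, 331.0, 264.0] 169
top carrier 0 0.92 [124.0, 177.0, 154.0, 215.0] 606
top carrier 1 0.64 [197.0, 273.0, 252.0, 315.0] 1154
top carrier 2 0.58 [218.0, 200.0, 246.0, 244.0] 679
top carrier 3 0.51 [340.0, 187.0, 382.0, 238.0] 1740
top cover 0 0.87 [200.0, 275.0, 245.0, 311.0] 585
top cover 1 0.67 [122.0, 178.0, 149.0, 213.0] 316
top cover 2 0.16 [219.0, 197.0, 248.0, 242.0] 729
top nest 0 0.81 [317.0, 263.0, 361.0, 312.0] 1241
top nest 1 0.6 [215.0, 203.0, 256.0, 254.0] 624
top imager 0 0.69 [322.0, 149.0, 388.0, 249.0] 3901
top imager 1 0.69 [216.0, 203.0, 253.0, 252.0] 653
top imager 2 0.42 [417.0, 246.0, 433.0, 272.0] 340
```

View pics/crops.png

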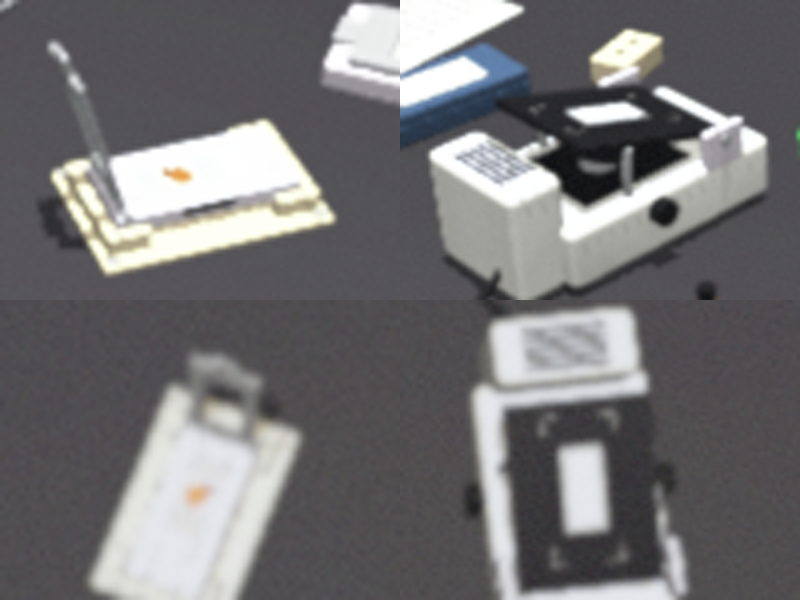

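```bash
cat > h.py <<'E'
import numpy as np,cv2
from station import vision,telemetry
from scipy.optimize import minimize,minimize_scalar
from scipy.spatial.transform import Rotation as Rot
P={c:vision.camera_params(c) for c in("scene","top")}
def proj(c,X):
    p=P[c]; Y=np.atleast_2d(X)@p["R"].T+p["t"]
    return np.c_[p["fx"]*Y[:,0]/Y[:,2]+p["cx"],p["fy"]*Y[:,1]/Y[:,2]+p["cy"]]
def samp(g,p): return cv2.remap(g,p[:,0].astype(np.float32)[None],p[:,1].astype(np.float32)[None],cv2.INTER_LINEAR)[0]
def edge(g,c,a,b,cen,sign,clip=60,d=1.2):
    # mean signed step (inside-outside)*sign along projected edge a-b
    s=np.linspace(.06,.94,60)[:,None]; u=proj(c,a+(b-a)*s); k=proj(c,cen)[0]
    t=u[-1]-u[0]; n=np.array([-t[1],t[0]])/np.linalg.norm(t)
    if n@(k-u.mean(0))>0: n=-n
    return np.clip(sign*(samp(g,u-d*n)-samp(g,u+d*n)),-clip,clip).mean()
def stageR(yaw,sl): return Rot.from_euler('ZY',[yaw,-sl]).as_matrix()
def load(live=False):
    return {c:cv2.GaussianBlur(cv2.cvtColor(vision.get_image(c) if live else np.load(f"im_{c}.npy"),cv2.COLOR_BGR2GRAY),(0,0),.7).astype(np.float32) for c in P}
def opt(f,x0,step):
    best=None
    for sc in (3,1,.3):
        x0=np.array(x0)
        for k in range(6):
            st=x0+(np.random.default_rng(k).normal(size=len(x0))*step*sc if k else 0)
            q=minimize(f,st,method="Nelder-Mead",options=dict(initial_simplex=np.vstack([st]+[st+np.eye(len(x0))[i]*step[i]*sc for i in range(len(x0))]),maxiter=600,xatol=1e-5,fatol=1e-3))
            if best is None or q.fun<best.fun: best=q
        x0=best.x
    return best
E
cat > fit.py <<'E'
from h import *
G=load()
def nest(v):
    x,y,yaw=v; R=Rot.from_euler('z',yaw).as_matrix(); T=np.array([x,y,0]); s=0
    W=lambda a,b,z: R@np.array([a,b,z])+T
    for c in G:
        for ax,sg in((0,1),(0,-1),(1,1),(1,-1)):
            near=(sg>0)==(c=="scene"); z=0 if near else .004
            a,b=((.075*sg,-.048,z),(.075*sg,.048,z)) if ax==0 else ((-.075,.048*sg,z),(.075,.048*sg,z))
            s-=edge(G[c],c,W(*a),W(*b),T,1,100)
    return s
q=opt(nest,[.535,.23,-.35],[.006,.006,.06]);print("nest",q.x.round(4),q.fun)
def stage(v,which="both"):
    x,y,z,yaw,sl=v; R=stageR(yaw,sl); T=np.array([x,y,z]); s=0
    for c in G:
        for (u0,u1,w),sign,wt in(((-.031,.031,.013),1,1),((-.085,.075,.062),-1,.6)):
            for a,b,k in(((u1,-w),(u1,w),0),((u0,-w),(u0,w),1),((u0,w),(u1,w),2),((u0,-w),(u1,-w),3)):
                if sign<0 and c=="scene" and k in(0,2): continue
                s-=wt*edge(G[c],c,R@np.array([*a,0])+T,R@np.array([*b,0])+T,T,sign,90)
    return s
n=q.x
for sl0 in(.28,.38,.48):
    q=opt(stage,[.585,-.2,.12,-.05,sl0],[.006,.006,.006,.04,.06]);print("stage",q.x.round(4),q.fun)
R=Rot.from_euler('z',n[2]).as_matrix()
H=R@[.054,0,.0245]+[n[0],n[1],0]
for c,px in(("scene",(313.7,226)),("top",(236.6,196))):
    e=lambda a: np.linalg.norm(proj(c,H+R@[-.115*np.cos(a),0,.115*np.sin(a)])[0]-px)
    m=minimize_scalar(e,bounds=(1,2.3),method="bounded"); print("cover",c,m.x,m.fun)
# overlay
o=[]
for c in P:
    im=cv2.resize(np.load(f"im_{c}.npy"),None,fx=4,fy=4,interpolation=cv2.INTER_CUBIC)
    def poly(pts,col): cv2.polylines(im,[((proj(c,np.array(pts))+.5)*4-.5).round().astype(int)],True,col,1)
    poly([R@[a*.075,b*.048,.004]+[n[0],n[1],0] for a,b in((1,1),(1,-1),(-1,-1),(-1,1))],(0,0,255))
    poly([R@[a*.06,b*.028,.022]+[n[0],n[1],0] for a,b in((1,1),(1,-1),(-1,-1),(-1,1))],(255,0,0))
    S=stageR(*q.x[3:])
    for u0,u1,w in((-.031,.031,.013),(-.085,.075,.062)): poly([S@[a,b,0]+q.x[:3] for a,b in((u0,w),(u1,w),(u1,-w),(u0,-w))],(0,0,255))
    for x,y in ({"scene":[(295,215),(180,140)],"top":[(185,185),(310,165)]}[c]): o.append(im[y*4:y*4+300,x*4:x*4+400])
cv2.imwrite("pics/ov.png",np.vstack([np.hstack(o[:2]),np.hstack(o[2:])]))
E
python3 fit.py
```

```text
nest [ 0.5202  0.2316 -0.3431] -694.9074096679688
stage [ 0.5881 -0.1942  0.1138  0.1367  0.2652] -833.342529296875
stage [ 0.5881 -0.1939  0.114   0.1401  0.2661] -833.381591796875
stage [ 0.588  -0.1941  0.1138  0.1363  0.2636] -833.495361328125
cover scene 1.889885034697732 2.6930044650673235
cover top 1.8784867742167208 3.63080289175398
```

View pics/ov.png

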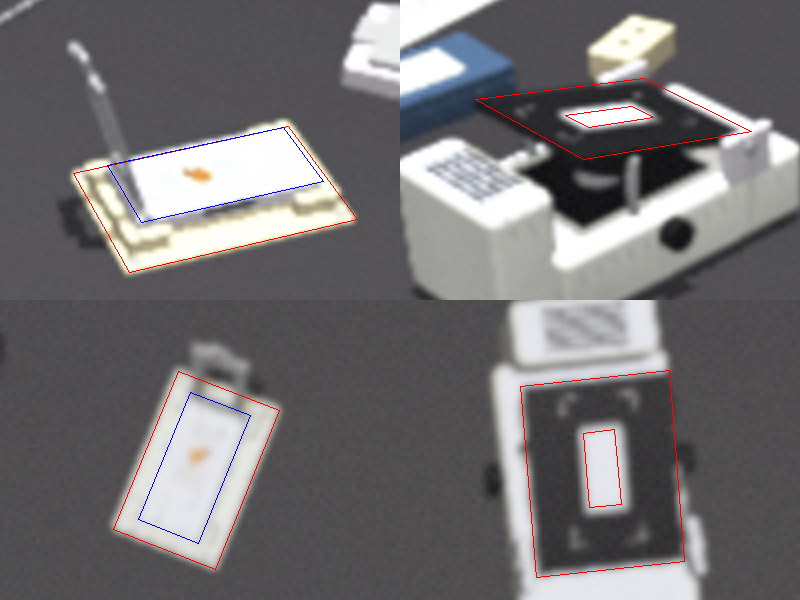

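Nest fit is tight. The plate outline fits too, but the visible window has a bright rim beyond 62×26, so I refit with a free margin.

```bash
cat > fit2.py <<'E'
from h import *
G=load()
def stage(v,sub=None,pw=1.):
    x,y,z,yaw,sl,m,k2=v; R=stageR(yaw,sl); T=np.array([x,y,z]); s=0
    for c in G:
        for (u0,u1,w),sign,wt in(((-.031-m,.031+m,.013+k2),1,1),((-.085,.075,.062),-1,pw)):
            for a,b,k in(((u1,-w),(u1,w),0),((u0,-w),(u0,w),1),((u0,w),(u1,w),2),((u0,-w),(u1,-w),3)):
                if wt==0 or sign<0 and c=="scene" and k in(0,2): continue
                s-=wt*edge(G[c],c,R@np.array([*a,0])+T,R@np.array([*b,0])+T,T,sign,150)
    return s
if __name__=="__main__":
  for pw in (1.,.5,0):
   for sl0 in(.3,.4):
    q=opt(lambda v:stage(v,pw=pw),[.588,-.194,.115,.12,sl0,.005,.005],[.005,.005,.005,.04,.05,.003,.003]);print(pw,q.x.round(4),round(q.fun,1))
    if pw==1: x=q.x
  print("profile")
  for sl in np.arange(.24,.5,.03):
    q=opt(lambda v:stage(np.r_[v[:4],sl,v[4:]]),np.delete(x,4),[.005,.005,.005,.04,.003,.003]);print(sl.round(2),q.x.round(4),round(q.fun,1))
E
python3 fit2.py
```

```text
1.0 [ 0.588  -0.1954  0.1133  0.1418  0.2893  0.0057  0.0049] -1395.9
1.0 [ 0.5881 -0.1954  0.1134  0.1418  0.2892  0.0057  0.0048] -1396.0
0.5 [ 0.5883 -0.1955  0.1133  0.1423  0.2828  0.0056  0.0051] -1152.9
0.5 [ 0.5882 -0.1955  0.1133  0.1423  0.2835  0.0056  0.0049] -1152.9
0 [ 0.5881 -0.1955  0.1136  0.1459  0.2366  0.0045  0.0051] -926.5
0 [ 0.588  -0.1956  0.1137  0.1466  0.2393  0.0046  0.0051] -926.6
profile
0.24 [ 0.5886 -0.1959  0.1124  0.1212  0.0044  0.0053] -1326.2
0.27 [ 0.5885 -0.1957  0.1128  0.1414  0.0053  0.0054] -1382.1
0.3 [ 0.5881 -0.1952  0.1136  0.1416  0.0061  0.0049] -1390.8
0.33 [ 0.5879 -0.1952  0.1139  0.1473  0.007   0.0051] -1345.6
0.36 [ 0.5875 -0.1949  0.1148  0.153   0.0073  0.0054] -1249.5
0.39 [ 0.5871 -0.1945  0.1158  0.1561  0.0073  0.0057] -1136.5
0.42 [ 0.5868 -0.1942  0.1171  0.1547  0.0071  0.0055] -1033.1
0.45 [ 0.5866 -0.1941  0.1186  0.1422  0.0071  0.0056] -949.0
0.48 [ 0.5865 -0.1941  0.1196  0.1424  0.0076  0.0053] -890.0
```

```bash
cat > go.py <<'E'
# tool-axis delta from measured pose to targets given in a frame: python3 go.py nest|world|stage x y z  [shows pose too]
from h import *
import sys
s=telemetry.read_state(); p=s["tool_pos"]; Rt=Rot.from_euler('xyz',s["orientation"]).as_matrix()
F={"world":(np.eye(3),np.zeros(3)),"nest":(Rot.from_euler('z',-.3431).as_matrix(),np.array([.5202,.2316,0])),"stage":(stageR(.1418,.287),np.array([.588,-.1954,.1134]))}
R,T=F[sys.argv[1]]; X=np.array(sys.argv[2:5],float)
Rg=R@np.diag([-1,1,-1.])
print("t",round(s["t"],2),"pos in frame",(R.T@(p-T)).round(4),"delta tool",(Rt.T@(R@X+T-p)).round(4),"rotvec to x-,y+,z- aligned",Rot.from_matrix(Rt.T@Rg).as_rotvec().round(4),"F",s["wrist_force"].round(2),"q",s["q"].round(2))
E
python3 -m creep '{"moves": [[-0.0384,-0.0161,0,0,0,-0.03],[-0.0768,-0.0322,0,0,0,-0.06],[-0.1152,-0.0483,0,0,0,-0.09],[-0.1536,-0.0644,0,0,0,-0.09],[-0.192,-0.0806,0,0,0,-0.09]]}' 0
python3 -m creep '{"moves": [[-0.037,-0.0195,0,0,0,0],[-0.074,-0.039,0,0,0,0],[-0.111,-0.0585,0,0,0,0],[-0.147,-0.0782,0,0,0,0]]}' 
python3 go.py nest .125 0 .1
```

```text
t: 1.52
tool_pos: [0.4145, 0.4345, 0.2056]
orientation: [3.141, 0.0, 2.798]
wrist_force: [0.5, -0.0, -0.3]
gripper_width: 0.0638
finger_force: 0.0
t: 1.85
tool_pos: [0.5268, 0.3111, 0.2057]
orientation: [3.141, 0.0, 2.798]
wrist_force: [0.8, 0.6, 0.5]
gripper_width: 0.0374
finger_force: 0.0
t 1.85 pos in frame [-0.0206  0.0771  0.2057] delta tool [-0.1456 -0.077   0.1058] rotvec to x-,y+,z- aligned [ 0.0004  0.0004 -0.0007] F [0.75 0.56 0.55] q [ 0.35  0.16  1.66  0.    1.32 -0.88]
```

```bash

python3 -m creep '{"moves": [[-0.037,-0.0195,0,0,0,0],[-0.074,-0.039,0,0,0,0],[-0.111,-0.0585,0,0,0,0],[-0.147,-0.078,0,0,0,0],[-0.147,-0.078,0,0,0,0]]}' 
python3 -m creep '{"moves": [[0,0,0,0,0,0],[0,0,0,0,0,0]]}'; python3 go.py nest .125 0 .1
```

```text
t: 2.27
tool_pos: [0.6416, 0.184, 0.2054]
orientation: [-3.141, 0.002, 2.791]
wrist_force: [0.0, -0.7, -0.2]
gripper_width: 0.0041
finger_force: 0.0
t: 2.43
tool_pos: [0.6373, 0.1901, 0.2052]
orientation: [3.142, -0.001, 2.798]
wrist_force: [0.9, 0.3, 0.2]
gripper_width: 0.0003
finger_force: 0.0
t 2.43 pos in frame [0.1243 0.0003 0.2052] delta tool [-0.0008 -0.0003  0.1052] rotvec to x-,y+,z- aligned [ 0.     -0.0008 -0.0009] F [0.9  0.31 0.19] q [ 0.12  0.28  1.52  0.    1.35 -1.11]
```

```bash

python3 -m creep '{"moves": [[0,0,0.035,0,0,0],[0,0,0.07,0,0,0],[0,0,0.105,0,0,0],[0,0,0.105,0,0,0],[0,0,0.105,0,0,0]]}' 
python3 -m creep '{"moves": [[0.015,0,0,0,0,0],[0.03,0,0,0,0,0],[0.045,0,0,0,0,0],[0.06,0,0,0,0,0],[0.06,0,0,0,0,0]]}'
python3 -m creep '{"moves": [[0.015,0,-0.001,0,0,0],[0.03,0,-0.0015,0,0,0],[0.043,0,0.001,0,0,0],[0.056,0,0.004,0,0,0],[0.056,0,0.004,0,0,0]]}'
python3 go.py nest .0077 0 .0962; python3 -c "
from h import *;cv2.imwrite('pics/c1.png',cv2.resize(vision.get_image('scene')[160:310,270:470],(800,600)))"
```

```text
t: 2.85
tool_pos: [0.6353, 0.1911, 0.0988]
orientation: [-3.14, -0.004, 2.8]
wrist_force: [0.1, 0.2, 0.4]
gripper_width: 0.0006
finger_force: 0.0
t: 3.27
tool_pos: [0.5811, 0.212, 0.1041]
orientation: [3.139, 0.004, 2.8]
wrist_force: [-0.1, 0.9, -0.3]
gripper_width: 0.0008
finger_force: 0.0
t: 3.68
tool_pos: [0.5283, 0.23, 0.0983]
orientation: [3.14, 0.002, 2.8]
wrist_force: [0.2, -0.2, -0.4]
gripper_width: 0.0003
finger_force: 0.0
t 3.68 pos in frame [0.0081 0.0012 0.0983] delta tool [ 0.0004 -0.0012  0.0021] rotvec to x-,y+,z- aligned [0.0013 0.0017 0.0011] F [ 0.22 -0.17 -0.37] q [ 0.21  0.19  1.83  0.    1.12 -1.01]
```

View pics/c1.png

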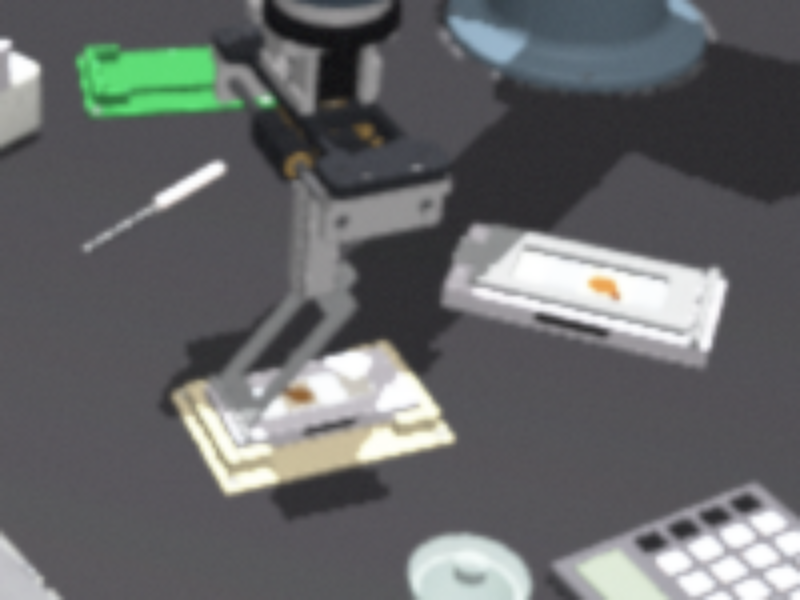

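The cover is at about 50°, its end bar at the fingertip near (320,290) in the crop. I'll carry on down the arc.

```bash

python3 -m creep '{"moves": [[0.013,0,0.008,0,0,0],[0.0234,0,0.018,0,0,0],[0.031,0,0.03,0,0,0],[0.036,0,0.0435,0,0,0],[0.036,0,0.0435,0,0,0]]}' 
python3 -m creep '{"moves": [[0.003,0,0.014,0,0,0],[0.004,0,0.024,0,0,0],[0.004,0,0.028,0,0,0],[0.004,0,0.0295,0,0,0],[0.004,0,0.0295,0,0,0]]}' 
python3 -m creep '{"moves": [[0,0,0.001,0,0,0],[0,0,0.001,0,0,0],[0,0,0.001,0,0,0]]}' 
python3 go.py nest -.033 0 .0265
```

```text
t: 4.15
tool_pos: [0.4917, 0.2407, 0.0498]
orientation: [-3.138, -0.005, 2.798]
wrist_force: [-0.5, 0.0, -1.3]
gripper_width: 0.0006
finger_force: 0.0
t: 4.57
tool_pos: [0.4909, 0.2425, 0.0259]
orientation: [-3.14, -0.003, 2.798]
wrist_force: [-9.7, -1.9, 20.3]
gripper_width: 0.0005
finger_force: 10.1
t: 4.82
tool_pos: [0.4909, 0.2426, 0.0257]
orientation: [-3.14, -0.003, 2.798]
wrist_force: [-12.0, -2.7, 25.4]
gripper_width: 0.0006
finger_force: 12.7
t 4.82 pos in frame [-0.0312  0.0005  0.0257] delta tool [ 0.0018 -0.0005 -0.0008] rotvec to x-,y+,z- aligned [-0.0017 -0.0026 -0.0002] F [-12.02  -2.74  25.39] q [ 0.25  0.25  1.92  0.    0.98 -0.98]
```

```bash

python3 -m creep '{"moves": [[0,0,-0.02,0,0,0],[0,0,-0.04,0,0,0],[0,0,-0.05,0,0,0],[-0.02,0,-0.05,0,0,0],[-0.032,0,-0.05,0,0,0]]}' 
python3 -m creep '{"moves": [[0,0,0,0,0,0],[0,0,0,0,0,0],[0,0,0,0,0,0],[0,0,0,0,0,0],[0,0,0,0,0,0]]}' .094
python3 -m creep '{"moves": [[0,0,0,0,0,0],[0,0,0,0,0,0],[0,0,0,0,0,0],[0,0,0,0,0,0],[0,0,0,0,0,0]]}'
python3 go.py nest 0 0 .014; python3 -c "
from h import *;cv2.imwrite('pics/c2.png',cv2.resize(vision.get_image('scene')[190:310,280:440],(800,600)))"
```

```text
t: 5.23
tool_pos: [0.5226, 0.2314, 0.0734]
orientation: [3.141, 0.002, 2.798]
wrist_force: [-0.6, -0.8, -0.1]
gripper_width: 0.0004
finger_force: 0.0
t: 5.65
tool_pos: [0.5201, 0.2317, 0.0719]
orientation: [-3.141, -0.001, 2.798]
wrist_force: [-0.5, 1.2, -0.2]
gripper_width: 0.0303
finger_force: 0.0
t: 6.07
tool_pos: [0.5209, 0.2316, 0.0725]
orientation: [-3.142, 0.0, 2.798]
wrist_force: [-0.7, 0.9, 0.6]
gripper_width: 0.0639
finger_force: 0.0
t 6.07 pos in frame [0.0007 0.0003 0.0725] delta tool [ 0.0007 -0.0003  0.0585] rotvec to x-,y+,z- aligned [-0.      0.     -0.0007] F [-0.7   0.88  0.64] q [ 0.22  0.22  1.85 -0.    1.07 -1.01]
```

View pics/c2.png

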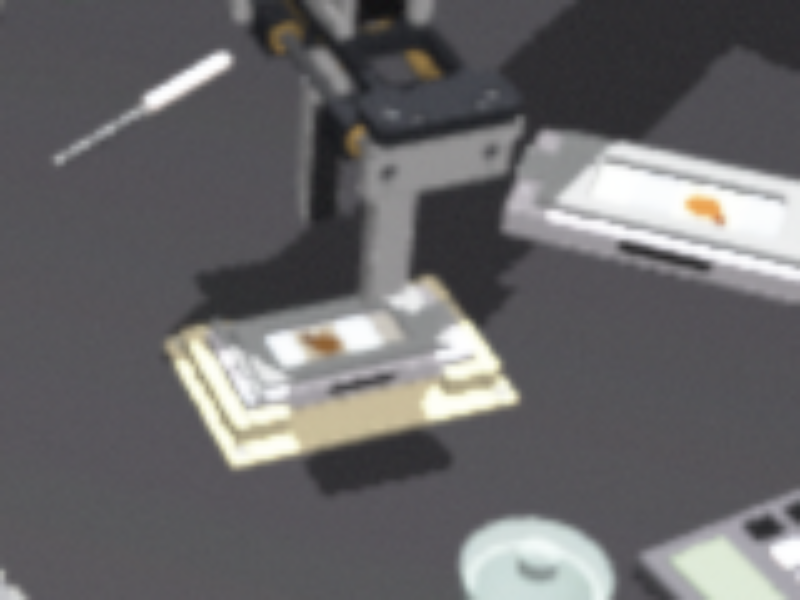

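The cover lies flat on the carrier (crop 330,345), still in the nest. Next I finish opening, descend and grip.

```bash

python3 -m creep '{"moves": [[0,0,0,0,0,0],[0,0,0,0,0,0],[0,0,0,0,0,0],[0,0,0,0,0,0],[0,0,0,0,0,0]]}'
python3 -m creep '{"moves": [[0,0,0.03,0,0,0],[0,0,0.05,0,0,0],[0,0,0.0585,0,0,0],[0,0,0.0585,0,0,0],[0,0,0.0585,0,0,0]]}'
python3 go.py nest 0 0 .014
```

```text
t: 6.53
tool_pos: [0.5209, 0.2316, 0.0725]
orientation: [-3.142, -0.0, 2.798]
wrist_force: [-1.2, -0.0, -0.2]
gripper_width: 0.0936
finger_force: 0.0
t: 6.95
tool_pos: [0.5211, 0.2316, 0.0141]
orientation: [-3.141, -0.0, 2.798]
wrist_force: [-0.8, 0.2, -0.2]
gripper_width: 0.0938
finger_force: 0.0
t 6.95 pos in frame [0.0008 0.0003 0.0141] delta tool [ 0.0008 -0.0003  0.0001] rotvec to x-,y+,z- aligned [-0.0001 -0.0002 -0.0007] F [-0.79  0.23 -0.21] q [ 0.22  0.31  1.86  0.    0.96 -1.01]
```

```bash

python3 -m creep '{"moves": [[0,0,0,0,0,0],[0,0,0,0,0,0],[0,0,0,0,0,0],[0,0,0,0,0,0],[0,0,0,0,0,0]]}' .03
python3 -m creep '{"moves": [[0,0,0,0,0,0],[0,0,0,0,0,0],[0,0,0,0,0,0],[0,0,0,0,0,0],[0,0,0,0,0,0]]}'
python3 -m creep '{"moves": [[0,0,-0.01,0,0,0],[0,0,-0.03,0,0,0],[0,0,-0.06,0,0,0],[0,0,-0.1,0,0,0],[0,0,-0.1,0,0,0]]}'
python3 -m creep '{"moves": [[0,0,-0.035,0,0,0],[0,0,-0.07,0,0,0],[0,0,-0.1,0,0,0],[0,0,-0.1,0,0,0]]}'
python3 go.py stage 0 0 .084
```

```text
t: 7.37
tool_pos: [0.5213, 0.2317, 0.0145]
orientation: [3.141, 0.001, 2.798]
wrist_force: [-0.1, 0.2, 0.5]
gripper_width: 0.0639
finger_force: 0.0
t: 7.78
tool_pos: [0.5212, 0.2318, 0.0143]
orientation: [3.141, 0.0, 2.798]
wrist_force: [0.2, 1.8, 2.5]
gripper_width: 0.0555
finger_force: 30.0
t: 8.2
tool_pos: [0.5255, 0.2326, 0.122]
orientation: [3.135, 0.011, 2.798]
wrist_force: [1.0, 0.8, -0.8]
gripper_width: 0.0557
finger_force: 30.0
t: 8.53
tool_pos: [0.5242, 0.2323, 0.221]
orientation: [3.136, 0.01, 2.798]
wrist_force: [1.1, -0.4, -1.2]
gripper_width: 0.0554
finger_force: 30.0
t 8.53 pos in frame [0.0278 0.4324 0.104 ] delta tool [-0.1829 -0.3924  0.0266] rotvec to x-,y+,z- aligned [-0.0664 -0.2702 -0.4824] F [ 1.09 -0.39 -1.24] q [ 0.22  0.05  1.75 -0.    1.33 -1.01]
```

```bash

python3 -m creep '{"moves": [[-0.016,-0.036,0,-0.013,-0.054,-0.096],[-0.033,-0.071,0,-0.027,-0.108,-0.193],[-0.05,-0.107,0,-0.04,-0.162,-0.289],[-0.066,-0.142,0,-0.053,-0.216,-0.386],[-0.083,-0.178,0,-0.066,-0.27,-0.482]]}'
python3 -m creep '{"moves": [[0,0,0,0,0,0],[0,0,0,0,0,0]]}'
python3 go.py stage 0 0 .084
```

```text
t: 8.95
tool_pos: [0.5367, 0.0452, 0.2116]
orientation: [3.138, 0.261, -3.018]
wrist_force: [0.6, 1.0, -2.4]
gripper_width: 0.0557
finger_force: 30.0
t: 9.12
tool_pos: [0.5368, 0.045, 0.2117]
orientation: [3.136, 0.258, -3.028]
wrist_force: [-0.6, -0.3, -2.8]
gripper_width: 0.0551
finger_force: 30.0
t 9.12 pos in frame [0.0118 0.2452 0.099 ] delta tool [ 0.0046 -0.2454  0.0158] rotvec to x-,y+,z- aligned [-0.0023 -0.0286 -0.0275] F [-0.55 -0.33 -2.77] q [-0.17 -0.2   2.01  0.09  1.08 -1.88]
```

```bash

python3 -m creep '{"moves": [[0,-0.041,0,0,-0.02,-0.014],[0,-0.082,0,0,-0.029,-0.0275],[0.002,-0.123,0.005,0,-0.029,-0.0275],[0.004,-0.164,0.01,0,-0.029,-0.0275],[0.0046,-0.205,0.0158,0,-0.029,-0.0275]]}'
python3 -m creep '{"moves": [[0,-0.03,0,0,0,0],[0,-0.0404,0,0,0,0],[0,-0.0404,0,0,0,0],[0,-0.0404,0,0,0,0],[0,-0.0404,0,0,0,0]]}'
python3 go.py stage 0 0 .084
```

```text
t: 9.53
tool_pos: [0.5623, -0.157, 0.1953]
orientation: [-3.14, 0.29, -2.994]
wrist_force: [0.5, 0.5, -1.7]
gripper_width: 0.0553
finger_force: 30.0
t: 9.95
tool_pos: [0.5683, -0.1946, 0.1961]
orientation: [-3.14, 0.29, -2.993]
wrist_force: [0.0, -0.2, -1.9]
gripper_width: 0.0557
finger_force: 30.0
t 9.95 pos in frame [0.0048 0.0036 0.0848] delta tool [ 0.0048 -0.0035  0.0008] rotvec to x-,y+,z- aligned [-0.0001  0.0031  0.0065] F [ 0.02 -0.18 -1.91] q [-0.61 -0.02  1.88  0.22  1.07 -2.42]
```

```bash

python3 -m creep '{"moves": [[0.0048,-0.0035,0.02,0,0.003,0.0065],[0.0048,-0.0035,0.04,0,0.003,0.0065],[0.0048,-0.0035,0.055,0,0.003,0.0065],[0.0048,-0.0035,0.065,0,0.003,0.0065],[0.0048,-0.0035,0.065,0,0.003,0.0065]]}'
python3 -m creep '{"moves": [[0,0,0,0,0,0],[0,0,0,0,0,0]]}'
python3 go.py stage 0 0 .004; cat > look.py <<'E'
from h import *
import sys
R=stageR(.1418,.287);T=np.array([.588,-.1954,.1134]); h=float(sys.argv[1]);o=[]
for c,(x,y) in(("scene",(180,130)),("top",(310,165))):
    im=vision.get_image(c); np.save(f"l_{c}.npy",im); im=cv2.resize(im,None,fx=4,fy=4,interpolation=cv2.INTER_CUBIC)
    def poly(pts,col): cv2.polylines(im,[((proj(c,np.array(pts))+.5)*4-.5).round().astype(int)],True,col,1)
    for u0,u1,w,z,col in((-.06,.06,.028,h,(0,0,255)),(-.06,.06,.028,h+.012,(255,0,0)),(-.085,.075,.062,0,(0,255,0))): poly([R@[a,b,z]+T for a,b in((u0,w),(u1,w),(u1,-w),(u0,-w))],col)
    o.append(im[y*4:y*4+400,x*4:x*4+400])
cv2.imwrite(f"pics/{sys.argv[2]}.png",np.hstack(o))
E
python3 look.py .016 d1
```

```text
t: 10.37
tool_pos: [0.5818, -0.1959, 0.1306]
orientation: [3.14, 0.285, -3.0]
wrist_force: [-0.8, 0.5, -1.6]
gripper_width: 0.0556
finger_force: 30.0
t: 10.53
tool_pos: [0.5833, -0.1982, 0.1344]
orientation: [-3.139, 0.29, -3.0]
wrist_force: [0.2, 0.2, -2.7]
gripper_width: 0.0553
finger_force: 30.0
t 10.53 pos in frame [ 0.0011 -0.0021  0.0215] delta tool [0.0012 0.0022 0.0175] rotvec to x-,y+,z- aligned [-0.003   0.0025 -0.0005] F [ 0.17  0.2  -2.66] q [-0.6   0.09  1.89  0.24  0.95 -2.43]
```

View pics/d1.png

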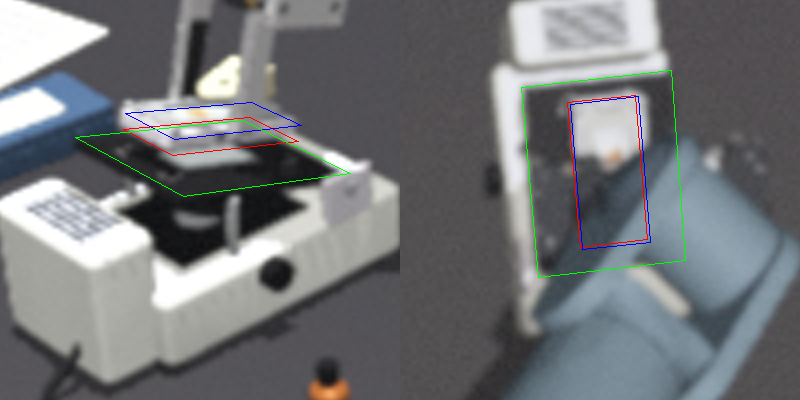

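The carrier sits square and close to its predicted outline above the plate (scene crop 210,120; top crop 608,130). I'll correct the small offsets and descend gently.

```bash

python3 -m creep '{"moves": [[0.0012,0.0022,0.004,-0.003,0.0025,0],[0.0012,0.0022,0.008,-0.003,0.0025,0],[0.0012,0.0022,0.012,-0.003,0.0025,0],[0.0012,0.0022,0.013,-0.003,0.0025,0],[0.0012,0.0022,0.013,-0.003,0.0025,0]]}'
python3 -m creep '{"moves": [[0,0,0.001,0,0,0],[0,0,0.001,0,0,0],[0,0,0.002,0,0,0],[0,0,0.002,0,0,0],[0,0,0.002,0,0,0]]}'
python3 go.py stage 0 0 .004
python3 -m creep '{"moves": [[0,0,0.0005,0,0,0],[0,0,0.001,0,0,0],[0,0,0.001,0,0,0],[0,0,0.001,0,0,0]]}'
python3 go.py stage 0 0 .004
```

```text
t: 11.05
tool_pos: [0.5846, -0.1958, 0.1195]
orientation: [3.139, 0.285, -3.002]
wrist_force: [0.1, -0.5, -3.2]
gripper_width: 0.0556
finger_force: 30.0
t: 11.47
tool_pos: [0.5855, -0.1959, 0.1184]
orientation: [3.14, 0.286, -3.001]
wrist_force: [0.8, 0.1, -1.6]
gripper_width: 0.0552
finger_force: 30.0
t 11.47 pos in frame [-0.001  -0.0002  0.0055] delta tool [-0.001   0.0002  0.0015] rotvec to x-,y+,z- aligned [ 0.0009 -0.0013 -0.0016] F [ 0.77  0.14 -1.6 ] q [-0.59  0.12  1.89  0.24  0.93 -2.43]
t: 11.8
tool_pos: [0.5858, -0.1959, 0.1174]
orientation: [3.14, 0.286, -3.001]
wrist_force: [-0.8, -0.5, -3.3]
gripper_width: 0.0557
finger_force: 30.0
t 11.8 pos in frame [-0.001  -0.0002  0.0045] delta tool [-0.001   0.0002  0.0005] rotvec to x-,y+,z- aligned [ 0.0009 -0.0014 -0.0016] F [-0.79 -0.46 -3.31] q [-0.59  0.12  1.89  0.24  0.93 -2.43]
```

```bash

for k in 1; do python3 -m creep '{"moves": [[0,0,0.001,0,0,0],[0,0,0.001,0,0,0],[0,0,0.001,0,0,0]]}' | grep -E "force"; done
python3 go.py stage 0 0 .004
python3 -m creep '{"moves": [[0,0,0.001,0,0,0],[0,0,0.001,0,0,0],[0,0,0.001,0,0,0]]}' 
python3 go.py stage 0 0 .004
```

```text
wrist_force: [0.1, 0.0, -1.6]
finger_force: 30.0
t 12.05 pos in frame [-0.0011 -0.0001  0.0034] delta tool [-0.0011  0.0001 -0.0006] rotvec to x-,y+,z- aligned [ 0.001  -0.0015 -0.0017] F [ 0.06  0.01 -1.57] q [-0.59  0.12  1.89  0.24  0.93 -2.43]
t: 12.3
tool_pos: [0.5863, -0.1958, 0.1154]
orientation: [3.14, 0.285, -3.001]
wrist_force: [0.6, -1.0, -2.6]
gripper_width: 0.0559
finger_force: 30.0
t 12.3 pos in frame [-0.0011 -0.0001  0.0024] delta tool [-0.0011  0.0001 -0.0016] rotvec to x-,y+,z- aligned [ 0.001  -0.0015 -0.0016] F [ 0.6  -0.98 -2.61] q [-0.59  0.13  1.89  0.24  0.92 -2.43]
```

```bash

python3 -m creep '{"moves": [[0,0,0.001,0,0,0],[0,0,0.001,0,0,0],[0,0,0.001,0,0,0]]}' |grep -E "wrist"
python3 -m creep '{"moves": [[0,0,0,0,0,0]]}' |grep -E "wrist"
python3 -m creep '{"moves": [[0,0,0.0005,0,0,0],[0,0,0.0005,0,0,0],[0,0,0.0005,0,0,0]]}' |grep -E "wrist"
python3 -m creep '{"moves": [[0,0,0,0,0,0]]}' |grep -E "wrist"
python3 go.py stage 0 0 .004
```

```text
wrist_force: [-2.4, 0.2, 1.6]
wrist_force: [-2.2, 0.5, 3.0]
wrist_force: [-4.0, 0.9, 5.8]
wrist_force: [-5.8, 1.4, 5.0]
t 12.97 pos in frame [-0.0005 -0.0005  0.0019] delta tool [-0.0005  0.0005 -0.0021] rotvec to x-,y+,z- aligned [ 0.0003 -0.0008 -0.0012] F [-5.85  1.44  5.04] q [-0.59  0.13  1.89  0.24  0.92 -2.43]
```

```bash

python3 -m creep '{"moves": [[0,0,0.0005,0,0,0],[0,0,0.0005,0,0,0],[0,0,0.0005,0,0,0]]}' |grep -E "wrist"
python3 -m creep '{"moves": [[0,0,0,0,0,0],[0,0,0,0,0,0]]}' |grep -E "wrist"
python3 - <<'E'
from h import *
s=telemetry.read_state();Rt=Rot.from_euler('xyz',s["orientation"]).as_matrix()
print("tool F",(Rt.T@s["wrist_force"]).round(2),"tool M",(Rt.T@s["wrist_torque"]).round(3))
E
python3 go.py stage 0 0 .004; python3 look.py 0 d2
```

```text
wrist_force: [-6.4, 2.0, 8.8]
wrist_force: [-6.0, 1.6, 7.7]
tool F [ 3.28  2.39 -9.03] tool M [-0.205  0.862  0.082]
t 13.38 pos in frame [-0.0003 -0.0007  0.0019] delta tool [-0.0003  0.0007 -0.0021] rotvec to x-,y+,z- aligned [-0.0001 -0.0006 -0.001 ] F [-5.98  1.56  7.74] q [-0.59  0.13  1.89  0.24  0.92 -2.43]
```

View pics/d2.png

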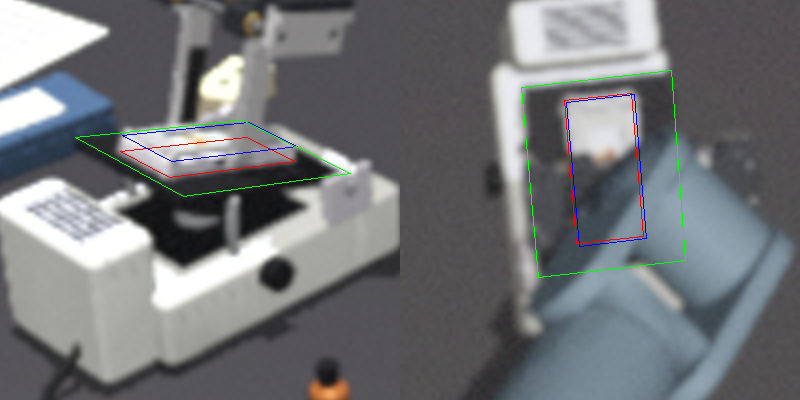

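```bash
cat > avg.py <<'E'
from h import *
A=[]
for k in range(14):
    vision.get_image("top"); s=telemetry.read_state();Rt=Rot.from_euler('xyz',s["orientation"]).as_matrix()
    A.append(np.r_[Rt.T@s["wrist_force"],Rt.T@s["wrist_torque"]])
A=np.array(A);print("tool wrench",A.mean(0).round(3),"sem",(A.std(0)/14**.5).round(3))
E
python3 avg.py
python3 -m creep '{"moves": [[0,0,-0.001,0,0,0],[0,0,-0.003,0,0,0],[0,0,-0.005,0,0,0],[0,0,-0.005,0,0,0],[0,0,-0.005,0,0,0]]}' | grep wrist
python3 go.py stage 0 0 .004;python3 avg.py
```

```text
tool wrench [ 3.348  2.154 -9.34  -0.243  0.846  0.044] sem [0.136 0.141 0.119 0.008 0.011 0.01 ]
wrist_force: [0.1, -0.2, -2.6]
t 14.6 pos in frame [-0.0013 -0.      0.0052] delta tool [-0.0013  0.      0.0012] rotvec to x-,y+,z- aligned [ 0.0012 -0.0016 -0.0017] F [ 0.06 -0.22 -2.63] q [-0.59  0.12  1.89  0.24  0.93 -2.43]
tool wrench [ 0.754  0.043  2.055 -0.059  0.253  0.008] sem [0.167 0.131 0.137 0.006 0.009 0.005]
```

```bash

python3 -m creep '{"moves": [[0,0,0.003,0,0,0],[0,0,0.004,0,0,0],[0,0,0.005,0,0,0],[0,0,0.005,0,0,0]]}' | grep wrist
python3 -m creep '{"moves": [[0.001,0,0,0,0,0],[0.002,0,0,0,0,0],[0.003,0,0,0,0,0],[0.003,0,0,0,0,0]]}' | grep wrist
python3 go.py stage 0 0 .004;python3 avg.py
python3 -m creep '{"moves": [[-0.001,0,0,0,0,0],[-0.002,0,0,0,0,0],[-0.003,0,0,0,0,0],[-0.004,0,0,0,0,0],[-0.004,0,0,0,0,0]]}' | grep wrist
python3 go.py stage 0 0 .004;python3 avg.py
```

```text
wrist_force: [-5.5, 0.7, 5.6]
wrist_force: [-0.2, 0.8, 5.9]
t 15.97 pos in frame [-0.0024 -0.0012  0.0019] delta tool [-0.0024  0.0012 -0.0021] rotvec to x-,y+,z- aligned [-0.0014  0.0019 -0.0014] F [-0.23  0.77  5.92] q [-0.6   0.12  1.9   0.24  0.92 -2.44]
tool wrench [-1.244e+00  4.710e-01 -5.944e+00 -8.700e-02 -3.400e-02  3.000e-03] sem [0.163 0.096 0.089 0.006 0.007 0.007]
wrist_force: [-6.8, -0.6, 9.0]
t 17.08 pos in frame [ 0.0003 -0.0012  0.0018] delta tool [ 0.0003  0.0012 -0.0022] rotvec to x-,y+,z- aligned [-0.0009 -0.0015 -0.0006] F [-6.76 -0.56  9.05] q [-0.59  0.13  1.89  0.24  0.92 -2.43]
tool wrench [ 3.8    0.315 -9.969  0.027  0.903 -0.016] sem [0.113 0.145 0.129 0.01  0.012 0.006]
```

Sliding up and down the slope gave symmetric friction (±0.25), and the centre of pressure is within about 1 cm of the middle. So the carrier is flush, pressed with about 12 N and centred, and I'm handing in.

```bash
python3 -m creep '{"moves": [[0,0,0,0,0,0],[0,0,0,0,0,0],[0,0,0,0,0,0]]}'; python3 -c "
from station import r
print(r.close_job())"
```

```text
t: 18.03
tool_pos: [0.588, -0.1966, 0.1153]
orientation: [-3.141, 0.286, -3.0]
wrist_force: [-6.0, -0.5, 9.0]
gripper_width: 0.0556
finger_force: 30.0
the job is handed in; nothing more can be done
None
```

I closed the cover, lifted the carrier out, and handed the job in at about 18 s with the carrier still gripped, flush and centred on the stage window at about 12 N; the hand-in returned no verdict.

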